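# Zero the plunge router's fine-depth knob and lock it

## Robot

A 6-joint arm with a two-finger parallel gripper is mounted at the origin on the work surface. World frame = base frame: x ahead of the robot, y to its left, z up, the work surface at z = 0. Lengths are in m, angles in rad, forces in N, time in s.
With the tool pointing down it reaches from about 0.325 to 0.875 m from the base axis. Payload 4.4 kg.
Tool frame: the origin (TCP) lies at the very end of the fingers, on their centre line; the grasp point (between the pads) lies 19 mm behind it; z points along the fingers, x is the direction in which the jaws open and shut, and the axes are right-handed (so a half turn about z gives the same grasp; the last joint's range is limited). The gripper opens to 85 mm and grips with 20 to 120 N. Pads are 22 mm wide; open, the fingers measure 114 mm over their backs; the gripper's body (76 mm by 85 mm) begins 54 mm behind the grasp point. The pads swing forward as they close: fully open they stand 13 mm farther back than shut.
Start: joints at [-1.254, 0.207, 1.542, -0, 1.393, -0.15], TCP at [0.259, -0.513, 0.231] pointing down, gripper open.
Joint ranges: [-2.73, 2.73], [-0.86, 2.22], [0.23, 2.46], [-1.11, 4.25], [0.08, 2.63], [-2.82, 2.82]. Speed limits (rad/s): [2.79, 2.79, 3.14, 3.14, 3.14, 3.14].

## Interface

Orientations are given as a unit quaternion [w, x, y, z].
In Python, from bench import env gives the robot as it stands.
- The arm moves only by the shell command python3 -m pendant 'ROWS' [FORCE]. ROWS is JSON, a list of rows, each an object with "translation": the shift along the tool's x, y, z in m, a list of three; "delta_rot": the turn, a rotation vector about the tool's x, y, z in rad, a list of three; "claw": the closure in counts, from 0 (fully open) to 255 (shut). In form: [{"translation": [x, y, z], "delta_rot": [wx, wy, wz], "claw": claw}, ...]. A call has exactly 10 rows; each row is the pose to reach, as a shift and turn from the pose measured when the call began, along the tool's axes at that moment; what a row does not reach only later rows make up. A row lasts 1/10 s, in which the tool goes at most 50 mm and 8.59 degrees, less where a joint would pass 70% of its speed; a pose out of reach is approached as far as the arm can. A call with a gripper value outside its range is refused whole. The fingers move at their own pace and stop on an object; FORCE is the grip in N (left out, the last holds). Time passes only in rows, so rows that repeat a pose let the fingers close, or fill a call up. It gives the time, the measured TCP pose, the force and the opening at its end, in the units of the state.
- env.read_state(): the state, without advancing time (a new reading comes with each control period).
- env.grab_frame(name): name is "scene" or "top" or "wrist"; returns a dict with "frame" (480x640x3 uint8, blue, green, red), "K" (3x3 intrinsics, pixels), "R" (3x3) and "t" (3): a world point X has camera coordinates R X + t. Camera axes: x right, y down, z forward; pixel columns grow to the right and rows downward; lengths in m; the calibration is good to about 2 mm. The wrist camera is an equidistant fisheye: a pixel r from the principal point sees the ray r / f radians off the axis. A picture is of the moment at which its call begins. There is no depth.
- env.close_job(): hands the job in, once; it reports no verdict.
Trained networks look in a picture, given as the dict that the camera call returned (one of the last four; its "shot" number tells which), for a name from the list of things; names that differ only in an ending like _2 or _b are one class to them, and where a whole thing is asked for, a point or a joint stands for the part that bears it (a point fixed in the world has none). Each returns a list of dicts, best first, with "score" (0 to 1); they miss things now and then, are a little off and sometimes report something else, mostly with a low value. They report only what shows in the picture. A call takes as long as a camera call.
- env.recognise(picture, target): "centre" ([row, column] in pixels, amid what is visible of it).
- env.trace(picture, target): "region" (480x640 bool, what is visible of it) and "centre" ([row, column] in pixels, amid what is visible of it).
The state is a dict: "clock": time; "q": joint angles; "dq": joint speeds; "joint_efforts": joint torques, N m; "tool_pos": TCP position; "eef_rot": TCP orientation; "wrist_force": force on the tool from outside, world axes, zero at the start; "wrist_torque": the same for the moment, N m; "opening": finger opening in m.
Only numpy, scipy, OpenCV 4.12 (cv2) and the standard library are available. Lean on these libraries where they do the work, as an engineer would, in place of code of your own. Each camera call takes 0.05 s, during which the arm holds its last target. There are 200 camera calls.

## Task

Turn the router's fine-depth knob clockwise until its pointer stands at the index rib on the motor cap, leaving the lock ring slack. Then tighten the lock ring under the knob clockwise until it bites firmly on its shoulder, but do not force it on so hard that it drags the knob off the mark. Let go, and leave the spanner, tape measure and spare battery where they are.

Things in the scene. Friction and masses are not known exactly. Their poses are not given: they have to be found in the camera images.
- router: Cordless plunge router, upright, bolted by its base to a fixed plywood board 320 x 300 x 18 mm. Origin: centre of the board's underside; z up, -x the front. Its flat black motor cap is 243 mm above the origin. On the cap, on a vertical axis at x 0, y +60 mm, stands the adjuster: lock ring below, depth knob above. Nothing else rises over the cap.
- depth_knob (a joint): Angle of the depth knob, rad; 0 when its pointer is at the index rib, growing clockwise seen from above; it starts negative. It turns stiffly (about 0.45 N m) and stays where it is left. The ring rides round with it.
- knob_grip (a point): On the adjuster's axis, half-way up the free part of the depth knob: a black fluted cylinder 34 mm in diameter, from 11 mm below this point to 11 mm above it. Below that are a 4 mm thick skirt with the pointer, then a 1.5 mm gap and the ring.
- pointer_tip (a point): Tip of the pointer, a nose 6 mm wide on the knob's skirt reaching 24 mm from the axis, with a white line along it; a white line on the knob's top, from near its centre outwards, points the same way. Turns with the knob.
- index_mark (a point): Inner end, on top, of the index rib: a raised white rib 4 mm high on the cap, radial, from 32 to 47 mm from the axis, on the router's front (-x) side; the only raised one among flat ticks.
- ring_grip (a point): On the adjuster's axis, half-way up the lock ring's rim.
- lock_ring: Lock ring: knurled aluminium, 56 mm in diameter, 16 mm high, its underside 12 mm above the cap. Origin on its axis at cap height; z up. Threaded on the knob's stem; turned clockwise from above it runs with a steady drag of about 0.12 N m until, after 0.4 to 1.25 rad, it meets its shoulder.
- shoulder: The shoulder the ring tightens against, hidden in the ring, differently placed each time; turns with the knob. Origin on the axis at cap height. From first contact the ring's torque climbs steeply. The ring is tight and stays so after 0.25 N m or more in all (drag included); above about 0.45 N m it drags the knob round.
- spanner: Collet spanner, steel, 170 mm long, lying on the board in front of the router. Not to be disturbed. Origin: centre of its underside.
- tape_measure: Tape measure, 72 x 38 x 68 mm, standing on the table to the router's +y side. Not to be disturbed. Origin: centre of its underside.
- spare_battery: Spare battery, 115 x 76 x 62 mm, on the table to the router's -y side. Not to be disturbed. Origin: centre of its underside.

How it is judged:
By the outcome, as a careful person would: the job done as asked, in the order asked, and still so for the second after the job is handed in, with the robot touching nothing.
It also fails if it takes over 58 s, if anything falls off the work surface, if the arm or the gripper's body presses on something with over 40 N, if the wrist force passes 120 N, or if a joint passes its speed limit or range.

## Working session

There is one attempt and no reset: what is moved stays moved. The work goes in short steps, Python scripts to look and compute and a shell command to move; the robot and the scene stay as the last step left them, time stands still between calls to the robot, and variables do not carry over. Pictures are saved under pics/ and viewed, about 8 in all and at most 12, crops included, and the job is handed in when it is done.

```bash
mkdir -p pics; ls
cat > h.py <<'E'
from bench import env
import numpy as np, cv2
from scipy.spatial.transform import Rotation as Rn
def ray(p,rc):
    K=p["K"];x=(rc[1]-K[0,2])/K[0,0];y=(rc[0]-K[1,2])/K[1,1]
    R=np.array(p["R"]);t=np.array(p["t"]);return -R.T@t, R.T@np.array([x,y,1.])
def atz(p,rc,z):
    o,d=ray(p,rc);return o+d*(z-o[2])/d[2]
def tri(obs):
    A=np.zeros((3,3));b=np.zeros(3)
    for p,rc in obs:
        o,d=ray(p,rc);d=d/np.linalg.norm(d);M=np.eye(3)-np.outer(d,d);A+=M;b+=M@o
    return np.linalg.solve(A,b)
def st():
    s=env.read_state()
    for k in s: print(k,np.round(s[k],4))
    return s
E
python3 - <<'E'
from h import *
st()
P={n:env.grab_frame(n) for n in("scene","top")}
for n,p in P.items():
    cv2.imwrite(f"pics/{n}0.png",p["frame"])
    print(n,p["K"][0],np.round(-np.array(p["R"]).T@p["t"],3))
O={}
for k in["router","knob_grip","pointer_tip","index_mark","ring_grip","lock_ring"]:
    for n,p in P.items():
        r=env.recognise(p,k)
        print(k,n,[(round(a["score"],2),np.round(a["centre"],1)) for a in r[:3]])
        if r:O.setdefault(k,[]).append((p,r[0]["centre"]))
    if len(O.get(k,[]))==2:print("   tri",tri(O[k]))
E
```

```text
pics
clock 0.0
q [-1.2545  0.2074  1.543   0.      1.3935 -0.1505]
dq [ 0.      0.0008  0.0008 -0.0002 -0.0004  0.0012]
joint_efforts [-2.10000e-03 -3.83045e+01 -2.91593e+01 -4.00000e-04  1.07000e-02
  0.00000e+00]
tool_pos [ 0.2585 -0.5128  0.2301]
eef_rot [-8.000e-04  8.515e-01 -5.244e-01 -9.000e-04]
wrist_force [0.0092 0.0681 0.0766]
wrist_torque [-0.0168 -0.0368 -0.0189]
opening 0.0856
scene [527.97650985   0.         320.05061451] [ 1.262 -0.099  1.07 ]
top [464.76383039   0.         316.34791026] [0.364 0.053 1.191]
router scene [(0.59, array([299.1, 314. ]))]
router top [(0.84, array([227.8, 334.1]))]
   tri [0.56918547 0.01643169 0.01270656]
knob_grip scene [(0.56, array([224.7, 334.9])), (0.46, array([294. , 313.5]))]
knob_grip top [(0.75, array([207.4, 311.1]))]
   tri [0.56525969 0.06666175 0.26610532]
pointer_tip scene [(0.63, array([227.2, 336.3]))]
pointer_tip top [(0.77, array([206.1, 311.1])), (0.21, array([226. , 334.9]))]
   tri [0.56899523 0.06784449 0.26230909]
index_mark scene [(0.88, array([295.8, 310.3]))]
index_mark top [(0.83, array([229.4, 338.3]))]
   tri [0.56395801 0.00716245 0.02160422]
ring_grip scene [(0.94, array([298.3, 312.7]))]
ring_grip top [(0.74, array([228. , 331.8]))]
   tri [0.56762205 0.01802141 0.01331056]
lock_ring scene [(0.76, array([229.4, 336.1]))]
lock_ring top [(0.86, array([214.1, 311.7]))]
   tri [0.55693745 0.0684942  0.2417088 ]
```

Run:
```python
import cv2,numpy as np
a=cv2.imread("pics/scene0.png");b=cv2.imread("pics/top0.png")
c=cv2.resize(b[160:290,240:400],None,fx=5,fy=5,interpolation=cv2.INTER_CUBIC)
cv2.imwrite("pics/topc.png",c[:600,:800])
cv2.imwrite("pics/scenec.png",cv2.resize(a[170:370,200:460],None,fx=3,fy=3))
```

```text
(no output)
```

View pics/topc.png

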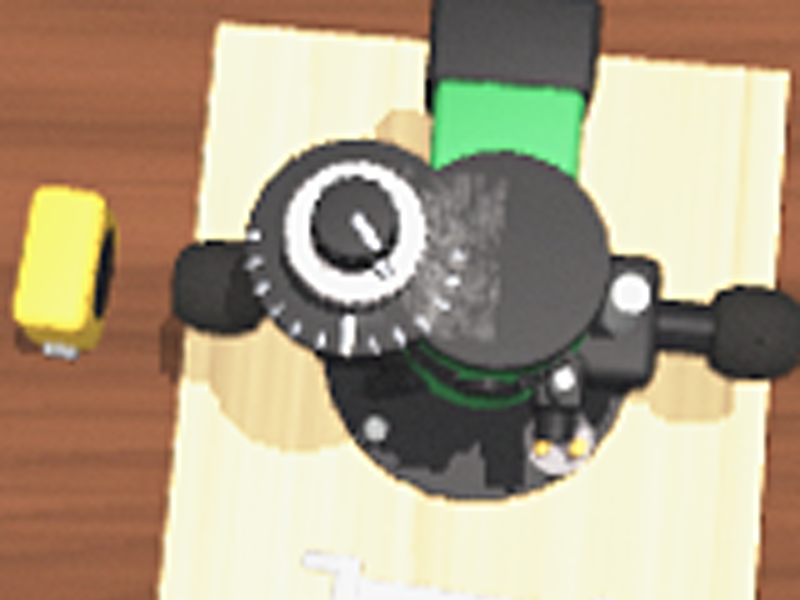

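View pics/scenec.png

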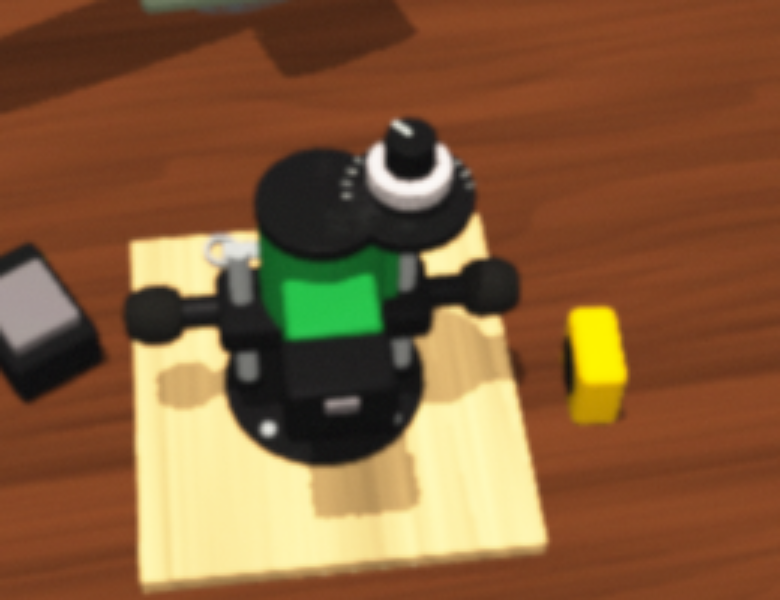

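Run:
```python
from h import *
p=env.grab_frame("top");s=env.grab_frame("scene")
g=p["frame"][160:290,240:400].copy()
c=lambda x,y:(160+y/5-.4,240+x/5-.4)
for n,q,z in[("knobtop",(355,218),.2985),("ring",(355,232),.271),("line0",(358,216),.2985),("line1",(380,250),.2985),("ptip",(388,272),.2765),("rib0",(348,318),.247),("rib1",(347,355),.247),("boardTL",(215,25),.018),("boardTR",(790,70),.018)]:
    print(n,np.round(atz(p,c(*q),z),4))
for n,pic in(("top",p),("scene",s)):
  for k in("knob_grip","lock_ring"):
    r=env.trace(pic,k)
    if r:
        m=r[0]["region"];ys,xs=np.where(m);print(n,k,r[0]["score"],m.sum(),ys.min(),ys.max(),xs.min(),xs.max())
        print(np.round(atz(pic,((ys.min()+ys.max())/2,(xs.min()+xs.max())/2),.2985 if k=="knob_grip" else .265),4))
q=env.read_state()["eef_rot"];print(Rn.from_quat([q[1],q[2],q[3],q[0]]).as_matrix().round(3))
```

```text
knobtop [0.5666 0.0673 0.2985]
ring [0.5671 0.0676 0.271 ]
line0 [0.5674 0.0662 0.2985]
line1 [0.554  0.0572 0.2985]
ptip [0.5498 0.0539 0.2765]
rib0 [0.536 0.07  0.247]
rib1 [0.5206 0.0701 0.247 ]
boardTL [0.7317 0.1475 0.018 ]
boardTR [ 0.714 -0.153  0.018]
top knob_grip 0.85 630 193 220 297 324
[0.56   0.0674 0.2985]
top lock_ring 0.69 346 193 220 297 325
[0.5674 0.0669 0.265 ]
scene knob_grip 0.71 637 210 239 324 350
[0.5935 0.0642 0.2985]
scene lock_ring 0.74 16463 210 367 242 381
[ 0.7117 -0.0067  0.265 ]
[[ 0.45  -0.893 -0.   ]
 [-0.893 -0.45  -0.   ]
 [-0.     0.    -1.   ]]
```

```bash
python3 -m pendant '[{"translation":[0,0,-0.05],"delta_rot":[0,0,-0.1],"claw":0},{"translation":[0,0,-0.1],"delta_rot":[0,0,-0.25],"claw":0},{"translation":[0,0,-0.15],"delta_rot":[0,0,-0.4],"claw":0},{"translation":[-0.02,-0.03,-0.17],"delta_rot":[0,0,-0.55],"claw":0},{"translation":[-0.048,-0.068,-0.17],"delta_rot":[0,0,-0.7],"claw":0},{"translation":[-0.076,-0.107,-0.17],"delta_rot":[0,0,-0.85],"claw":0},{"translation":[-0.104,-0.147,-0.17],"delta_rot":[0,0,-1.0],"claw":0},{"translation":[-0.132,-0.187,-0.17],"delta_rot":[0,0,-1.15],"claw":0},{"translation":[-0.16,-0.227,-0.17],"delta_rot":[0,0,-1.3],"claw":0},{"translation":[-0.188,-0.266,-0.17],"delta_rot":[0,0,-1.45],"claw":0}]'
cat >> h.py <<'E'
def go(tx,ty,tz,head=None):
    """print tool-frame shift to world point; yaw needed to reach tool-x heading"""
    s=env.read_state();q=s["eef_rot"];R=Rn.from_quat([q[1],q[2],q[3],q[0]]).as_matrix()
    h=np.arctan2(R[1,0],R[0,0])
    print("pos",np.round(s["tool_pos"],4),"head",round(h,3),"q",np.round(s["q"],3),"open",s["opening"],"t",s["clock"],"F",np.round(s["wrist_force"],1),"M",np.round(s["wrist_torque"],3),"tilt",np.round(R[:,2],4))
    print("shift",np.round(R.T@(np.array([tx,ty,tz])-s["tool_pos"]),4))
    if head is not None:print("tool z turn",-((head-h+np.pi)%(2*np.pi)-np.pi))
E
python3 -c "
from h import *
go(.567,.0672,.40,.8)"
```

```text
clock: 2.0
tool_pos: [0.4122, -0.224, 0.4015]
eef_rot: [0.0, 0.985, 0.175, 0.0]
wrist_force: [1.6, -0.2, -0.2]
opening: 0.0851
pos [ 0.4122 -0.224   0.4015] head 0.352 q [-0.683 -0.104  1.523  0.     1.721 -1.035] open 0.08513002039015492 t 2.0 F [ 1.6 -0.2 -0.2] M [-0.01  -0.036 -0.004] tilt [ 8.e-04 -5.e-04 -1.e+00]
shift [ 0.2457 -0.22    0.0015]
tool z turn -0.4480662052889808
```

```bash
python3 -m pendant '[{"translation":[0.035,-0.031,0],"delta_rot":[0,0,-0.1],"claw":0},{"translation":[0.07,-0.062,0],"delta_rot":[0,0,-0.2],"claw":0},{"translation":[0.105,-0.094,0],"delta_rot":[0,0,-0.3],"claw":0},{"translation":[0.14,-0.126,0],"delta_rot":[0,0,-0.4],"claw":0},{"translation":[0.175,-0.157,0],"delta_rot":[0,0,-0.45],"claw":0},{"translation":[0.21,-0.188,0],"delta_rot":[0,0,-0.45],"claw":0},{"translation":[0.235,-0.21,0],"delta_rot":[0,0,-0.45],"claw":0},{"translation":[0.2457,-0.22,0.0015],"delta_rot":[0,0,-0.45],"claw":0},{"translation":[0.2457,-0.22,0.0015],"delta_rot":[0,0,-0.45],"claw":0},{"translation":[0.2457,-0.22,0.0015],"delta_rot":[0,0,-0.45],"claw":0}]'
python3 - <<'E'
from h import *
go(.567,.0672,.35,.8)
p=env.grab_frame("wrist");cv2.imwrite("pics/w1.png",p["frame"]);print(p["K"],np.round(-np.array(p["R"]).T@p["t"],4))
for k in("knob_grip","pointer_tip","index_mark","ring_grip"):
    print(k,[(round(a["score"],2),np.round(a["centre"],1)) for a in env.recognise(p,k)[:3]])
E
```

```text
clock: 3.0
tool_pos: [0.5667, 0.0663, 0.3999]
eef_rot: [0.001, 0.921, 0.39, -0.0]
wrist_force: [0.3, -0.3, -1.3]
opening: 0.0854
pos [0.5667 0.0663 0.3999] head 0.801 q [-3.400e-02  1.230e-01  1.297e+00 -1.000e-03  1.721e+00 -8.360e-01] open 0.08539154041733081 t 3.0 F [ 0.3 -0.3 -1.3] M [-0.022  0.017  0.016] tilt [ 0.     -0.0015 -1.    ]
shift [ 0.0009 -0.0004  0.0499]
tool z turn 0.0013878838086194278
[[371.64829954   0.         324.40732255]
 [  0.         371.64829954 234.06273783]
 [  0.           0.           1.        ]] [0.5104 0.1216 0.5424]
knob_grip [(0.94, array([221. , 323.5]))]
pointer_tip [(0.85, array([220.8, 326.5]))]
index_mark [(0.98, array([204.9, 299.6]))]
ring_grip [(0.66, array([203.7, 300.8]))]
```

View pics/w1.png

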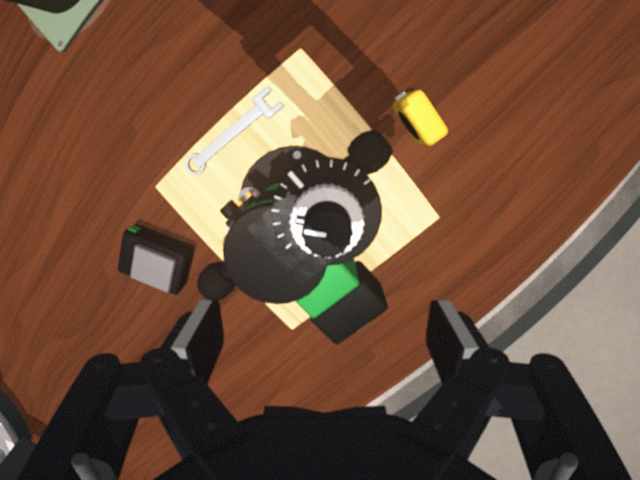

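```bash
cat >> h.py <<'E'
def fish(p,rc,z):
    K=p["K"];d=np.array([rc[1]-K[0,2],rc[0]-K[1,2]])/K[0,0];th=np.hypot(*d)
    v=np.array([*(d/th*np.sin(th)),np.cos(th)]);R=np.array(p["R"]);o=-R.T@p["t"];w=R.T@v
    return o+w*(z-o[2])/w[2]
def rect(p,z,c,half=.06,n=600):
    """metric top-down view of plane z: image right = -y, up = +x"""
    a=np.linspace(-half,half,n);X=np.stack(np.meshgrid(c[0]-a,c[1]-a,indexing='ij')+[np.full((n,n),z)],-1)
    C=X@np.array(p["R"]).T+p["t"];r=np.hypot(C[...,0],C[...,1]);th=np.arctan2(r,C[...,2]);K=p["K"]
    u=K[0,2]+K[0,0]*th*C[...,0]/r;v=K[1,2]+K[1,1]*th*C[...,1]/r
    return cv2.remap(p["frame"],u.astype(np.float32),v.astype(np.float32),cv2.INTER_CUBIC)
E
python3 - <<'E'
from h import *
p=env.grab_frame("wrist")
a=rect(p,.2985,(.567,.067),.05,400);b=rect(p,.247,(.567,.067),.05,400)
for im in(a,b):
    cv2.circle(im,(200,200),68,(0,0,255),1);cv2.circle(im,(200,200),112,(255,0,0),1)
cv2.imwrite("pics/r1.png",np.hstack([a,b]))
E
```

```text
Traceback (most recent call last):
  File "h.py", line 31, in rect
    a=np.linspace(-half,half,n);X=np.stack(np.meshgrid(c[0]-a,c[1]-a,indexing='ij')+[np.full((n,n),z)],-1)
                                           ~~~~~~~~~~~~~~~~~~~~~~~~~~~~~~~~~~~~~~~~^~~~~~~~~~~~~~~~~~~
TypeError: can only concatenate tuple (not "list") to tuple
```

```bash
sed -i "s/+\[np.full((n,n),z)\],-1/+(np.full((n,n),z),),-1/" h.py
python3 - <<'E'
from h import *
p=env.grab_frame("wrist")
a=rect(p,.2985,(.567,.067),.05,400);b=rect(p,.247,(.567,.067),.05,400)
for im in(a,b):
    cv2.circle(im,(200,200),68,(0,0,255),1);cv2.circle(im,(200,200),112,(255,0,0),1)
cv2.imwrite("pics/r1.png",np.hstack([a,b]))
E
```

```text
(no output)
```

View pics/r1.png

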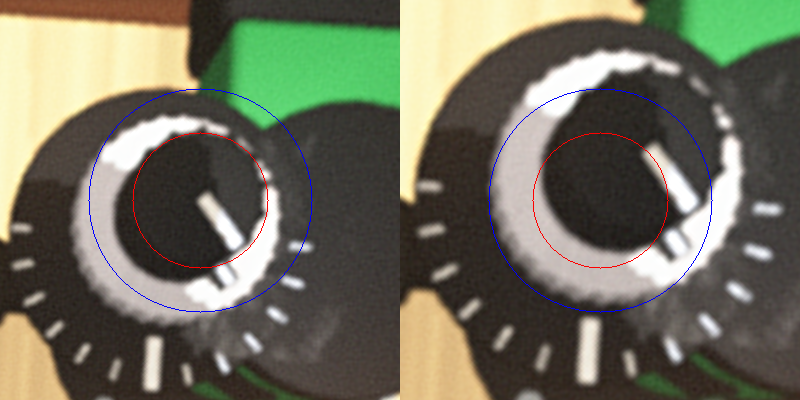

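```bash
python3 -m pendant '[{"translation":[0.001,-0.0005,0.03],"delta_rot":[0,0,0],"claw":0},{"translation":[0.001,-0.0005,0.07],"delta_rot":[0,0,0],"claw":0},{"translation":[0.001,-0.0005,0.10],"delta_rot":[0,0,0],"claw":0},{"translation":[0.001,-0.0005,0.115],"delta_rot":[0,0,0],"claw":0},{"translation":[0.001,-0.0005,0.121],"delta_rot":[0,0,0],"claw":0},{"translation":[0.001,-0.0005,0.1225],"delta_rot":[0,0,0],"claw":60},{"translation":[0.001,-0.0005,0.1225],"delta_rot":[0,0,0],"claw":100},{"translation":[0.001,-0.0005,0.1225],"delta_rot":[0,0,0],"claw":100},{"translation":[0.001,-0.0005,0.1225],"delta_rot":[0,0,0],"claw":100},{"translation":[0.001,-0.0005,0.1225],"delta_rot":[0,0,0],"claw":100}]' 60
python3 - <<'E'
from h import *
go(.567,.0672,.277,.8)
p=env.grab_frame("wrist");cv2.imwrite("pics/w2.png",p["frame"])
E
```

```text
clock: 4.35
tool_pos: [0.5678, 0.0673, 0.2788]
eef_rot: [0.001, 0.921, 0.39, 0.001]
wrist_force: [0.6, -0.7, 0.0]
opening: 0.0518
pos [0.5678 0.0673 0.2788] head 0.8 q [-3.300e-02  1.650e-01  1.492e+00 -1.000e-03  1.482e+00 -8.340e-01] open 0.05175328975656144 t 4.35 F [ 0.6 -0.7  0. ] M [-0.014  0.012  0.005] tilt [ 3.e-03 -7.e-04 -1.e+00]
shift [-0.0006 -0.0006  0.0018]
tool z turn 0.0004909380907007765
```

View pics/w2.png

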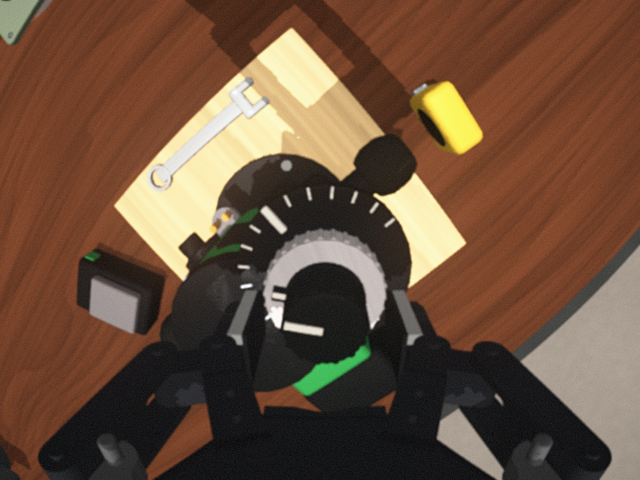

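```bash
python3 -m pendant '[{"translation":[0,0,0.0015],"delta_rot":[0,0,0],"claw":140},{"translation":[0,0,0.0015],"delta_rot":[0,0,0],"claw":200},{"translation":[0,0,0.0015],"delta_rot":[0,0,0],"claw":200},{"translation":[0,0,0.0015],"delta_rot":[0,0,0],"claw":200},{"translation":[0,0,0.0015],"delta_rot":[0,0,0],"claw":200},{"translation":[0,0,0.0015],"delta_rot":[0,0,0],"claw":200},{"translation":[0,0,0.0015],"delta_rot":[0,0,0.02],"claw":200},{"translation":[0,0,0.0015],"delta_rot":[0,0,0.05],"claw":200},{"translation":[0,0,0.0015],"delta_rot":[0,0,0.08],"claw":200},{"translation":[0,0,0.0015],"delta_rot":[0,0,0.1],"claw":200}]' 90
python3 - <<'E'
from h import *
go(.567,.0672,.277,.8)
E
```

```text
clock: 5.4
tool_pos: [0.5679, 0.0674, 0.2776]
eef_rot: [0.001, 0.939, 0.343, 0.001]
wrist_force: [-0.9, 1.1, 4.2]
opening: 0.0313
pos [0.5679 0.0674 0.2776] head 0.7 q [-3.300e-02  1.660e-01  1.494e+00 -1.000e-03  1.479e+00 -7.320e-01] open 0.03130478784022863 t 5.4 F [-0.9  1.1  4.2] M [0.113 0.201 0.42 ] tilt [ 3.3e-03 -7.0e-04 -1.0e+00]
shift [-0.0008 -0.0004  0.0006]
tool z turn -0.10042289004964111
```

```bash
python3 -m pendant '[{"translation":[0,0,0],"delta_rot":[0,0,0.07],"claw":200},{"translation":[0,0,0],"delta_rot":[0,0,0.14],"claw":200},{"translation":[0,0,0],"delta_rot":[0,0,0.21],"claw":200},{"translation":[0,0,0],"delta_rot":[0,0,0.28],"claw":200},{"translation":[0,0,0],"delta_rot":[0,0,0.35],"claw":200},{"translation":[0,0,0],"delta_rot":[0,0,0.42],"claw":200},{"translation":[0,0,0],"delta_rot":[0,0,0.48],"claw":200},{"translation":[0,0,0],"delta_rot":[0,0,0.53],"claw":200},{"translation":[0,0,0],"delta_rot":[0,0,0.55],"claw":200},{"translation":[0,0,0],"delta_rot":[0,0,0.55],"claw":200}]'
python3 - <<'E'
from h import *
go(.567,.0672,.277,.1)
p=env.grab_frame("wrist")
c=(.567,.067)
a=rect(p,.2765,c,.05,400);b=rect(p,.247,c,.05,400);cv2.imwrite("pics/w3.png",p["frame"])
cv2.imwrite("pics/r3.png",np.hstack([a,b]))
E
```

```text
clock: 6.4
tool_pos: [0.568, 0.0674, 0.2776]
eef_rot: [0.0, 0.997, 0.075, 0.002]
wrist_force: [-0.6, 0.6, 2.9]
opening: 0.0311
pos [0.568  0.0674 0.2776] head 0.15 q [-0.033  0.166  1.494 -0.     1.479 -0.182] open 0.03108878193106168 t 6.4 F [-0.6  0.6  2.9] M [0.069 0.042 0.213] tilt [ 3.7e-03 -6.0e-04 -1.0e+00]
shift [-0.0011  0.0001  0.0006]
tool z turn 0.04957877796772836
```

View pics/r3.png

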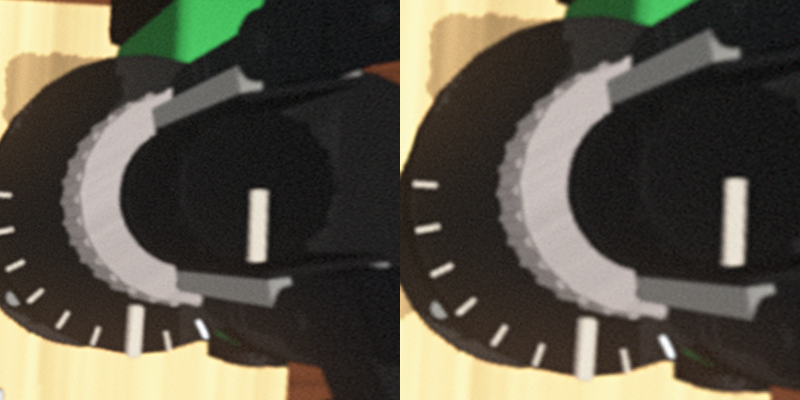

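```bash
cat >> h.py <<'E'
def bar(p,z,c,box,half=.05,n=1000,thr=150):
    """PCA of bright bar inside box (world dx0,dx1,dy0,dy1 about c); angle cw from -x, centre, length"""
    im=cv2.cvtColor(rect(p,z,c,half,n),cv2.COLOR_BGR2GRAY)
    a=np.linspace(-half,half,n);X,Y=np.meshgrid(-a,-a,indexing='ij')
    m=((X>box[0])&(X<box[1])&(Y>box[2])&(Y<box[3])&(im>thr)).astype(np.uint8)
    k,l,s,_=cv2.connectedComponentsWithStats(m)
    if k<2:return None
    out=[]
    for i in np.argsort(-s[1:,4])[:3]+1:
        P=np.stack([X[l==i],Y[l==i]],1);q=P.mean(0);w,v=np.linalg.eigh(np.cov((P-q).T));d=v[:,1];d=d*-np.sign(d[0])
        out.append((round(float(np.arctan2(d[1],-d[0])),4),(q+c).round(4),(np.sqrt(12*w)*1e3).round(1)))
    return out
E
python3 - <<'E'
from h import *
p=env.grab_frame("wrist");c=np.array([.567,.067])
for t in(130,150,170):
    print("line",bar(p,.2985,c,(-.02,.02,-.02,.02),thr=t)[:2])
    print("rib",bar(p,.247,c,(-.06,-.028,-.005,.012),thr=t,half=.06)[:2])
E
```

```text
line [(0.0345, array([0.5598, 0.0667]), array([ 3.7, 15.3])), (-0.1853, array([0.5492, 0.0856]), array([3. , 4.7]))]
rib [(0.0076, array([0.5182, 0.0705]), array([15.5, 26.1])), (1.5429, array([0.5388, 0.0641]), array([0.5, 3.8]))]
line [(0.0329, array([0.5598, 0.0667]), array([ 3.5, 15.1])), (-0.1531, array([0.5492, 0.0856]), array([2.8, 4.5]))]
rib [(0.0091, array([0.5179, 0.0705]), array([15.6, 25.7])), (1.5688, array([0.5389, 0.0649]), array([0.3, 1.2]))]
line [(0.0307, array([0.5598, 0.0667]), array([ 3.2, 14.9])), (-0.1208, array([0.5491, 0.0858]), array([2.6, 4.3]))]
rib [(0.0113, array([0.5177, 0.0705]), array([15.7, 25.1]))]
```

Run:
```python
from h import *
p=env.grab_frame("wrist");c=np.array([.567,.067])
for t in(110,130,150,170):
    print("rib",bar(p,.247,c,(-.0445,-.0285,-.0,.009),thr=t)[:2])
a=rect(p,.247,c,.05,800);cv2.imwrite("pics/r4.png",a[500:,200:600])
```

```text
rib [(0.0983, array([0.5296, 0.0706]), array([ 5.7, 15.5]))]
rib [(0.0989, array([0.5296, 0.0705]), array([ 5.4, 15.4]))]
rib [(0.0973, array([0.5295, 0.0705]), array([ 5. , 15.3]))]
rib [(0.097, array([0.5294, 0.0704]), array([ 4.7, 15.1]))]
```

View pics/r4.png

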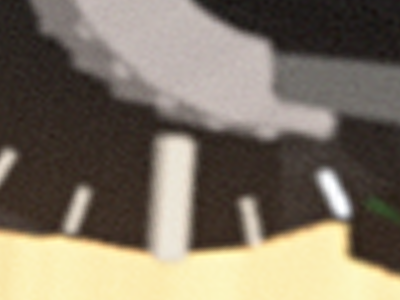

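Run:
```python
from h import *
p=env.grab_frame("wrist");c=np.array([.567,.067])
for b in((-.041,-.031,-.0,.008),(-.039,-.032,0.,.008),(-.042,-.033,0,.008)):
    for t in(120,150): print("rib",bar(p,.247,c,b,thr=t)[:1])
# row-wise centre of rib
im=cv2.cvtColor(rect(p,.247,c,.05,1000),cv2.COLOR_BGR2GRAY).astype(float)
a=np.linspace(-.05,.05,1000)
for dx in np.arange(-.043,-.030,.0015):
    r=im[np.argmin(abs(-a-dx))]; k=(-a>-.001)&(-a<.009); w=np.clip(r[k]-90,0,None); print(round(dx,4),round(1e3*float((w*-a[k]).sum()/w.sum()),2),int((w>40).sum()))
# board edges in top image
p=env.grab_frame("top")
n=900;h=.24
xs=.57-np.linspace(-h,h,n)
K=p["K"];X=np.stack(np.meshgrid(xs,-np.linspace(-h,h,n),indexing='ij')+(np.full((n,n),.018),),-1)@np.array(p["R"]).T+p["t"]
f=cv2.remap(p["frame"],(K[0,2]+K[0,0]*X[...,0]/X[...,2]).astype(np.float32),(K[1,2]+K[1,1]*X[...,1]/X[...,2]).astype(np.float32),1)
hsv=cv2.cvtColor(f,cv2.COLOR_BGR2HSV);m=((hsv[...,2]>185)&(hsv[...,0]>15)&(hsv[...,0]<35)).astype(np.uint8)
k,l,s,_=cv2.connectedComponentsWithStats(m);i=1+np.argmax(s[1:,4]);cn=max(cv2.findContours((l==i).astype(np.uint8),0,2)[0],key=cv2.contourArea)
print(s[i],cv2.minAreaRect(cv2.convexHull(cn)));ap=cv2.approxPolyDP(cv2.convexHull(cn),6,True)[:,0];print([(round(.57+h-v*2*h/(n-1),4),round(h-u*2*h/(n-1),4)) for u,v in ap])
```

```text
rib [(0.0863, array([0.5309, 0.0704]), array([ 5. , 10.1]))]
rib [(0.0847, array([0.5309, 0.0703]), array([ 4.5, 10. ]))]
rib [(0.1377, array([0.5315, 0.0703]), array([5., 7.]))]
rib [(0.119, array([0.5315, 0.0703]), array([4.4, 7. ]))]
rib [(0.0915, array([0.5294, 0.0705]), array([5., 9.]))]
rib [(0.0857, array([0.5294, 0.0704]), array([4.5, 9. ]))]
-0.043 3.76 48
-0.0415 3.67 49
-0.04 3.56 49
-0.0385 3.46 48
-0.037 3.34 48
-0.0355 3.26 48
-0.034 3.17 48
-0.0325 3.03 48
-0.031 2.95 48
[  483   463   233   318 54099] ((598.7191162109375, 618.3920288085938), (216.8693389892578, 311.99212646484375), 3.7888898849487305)
[(np.float64(0.5494), np.float64(-0.1412)), (np.float64(0.3957), np.float64(-0.1311)), (np.float64(0.401), np.float64(-0.019)), (np.float64(0.4875), np.float64(-0.0222)), (np.float64(0.5195), np.float64(-0.0435)), (np.float64(0.5628), np.float64(-0.0868))]
```

```bash
python3 -m pendant '[{"translation":[0,0,0],"delta_rot":[0,0,0.01],"claw":200},{"translation":[0,0,0],"delta_rot":[0,0,0.02],"claw":200},{"translation":[0,0,0],"delta_rot":[0,0,0.03],"claw":200},{"translation":[0,0,0],"delta_rot":[0,0,0.035],"claw":200},{"translation":[0,0,0],"delta_rot":[0,0,0.035],"claw":200},{"translation":[0,0,0],"delta_rot":[0,0,0.035],"claw":200},{"translation":[0,0,0],"delta_rot":[0,0,0.035],"claw":200},{"translation":[0,0,0],"delta_rot":[0,0,0.035],"claw":200},{"translation":[0,0,0],"delta_rot":[0,0,0.035],"claw":200},{"translation":[0,0,0],"delta_rot":[0,0,0.035],"claw":200}]'
python3 - <<'E'
from h import *
go(.567,.0672,.277,.1)
p=env.grab_frame("wrist");c=np.array([.567,.067])
for t in(130,150,170):
    print("line",bar(p,.2985,c,(-.02,.02,-.01,.01),thr=t)[:2])
E
```

```text
clock: 7.65
tool_pos: [0.5681, 0.0674, 0.2776]
eef_rot: [0.0, 0.998, 0.057, 0.002]
wrist_force: [0.9, 1.2, 3.5]
opening: 0.031
pos [0.5681 0.0674 0.2776] head 0.115 q [-0.033  0.166  1.494 -0.     1.479 -0.147] open 0.03095009624910541 t 7.65 F [0.9 1.2 3.5] M [0.171 0.01  0.337] tilt [ 3.7e-03 -5.0e-04 -1.0e+00]
shift [-0.0011  0.0001  0.0006]
tool z turn 0.014615179279016122
line [(0.0693, array([0.5598, 0.067 ]), array([ 3.7, 15.3])), (1.5083, array([0.5476, 0.0629]), array([1.2, 4.4]))]
line [(0.0669, array([0.5598, 0.067 ]), array([ 3.4, 15.1])), (1.502, array([0.5475, 0.0629]), array([1. , 3.7]))]
line [(0.0643, array([0.5598, 0.067 ]), array([ 3.2, 14.9]))]
```

```bash
python3 -m pendant '[{"translation":[0,0,0],"delta_rot":[0,0,0],"claw":120},{"translation":[0,0,0],"delta_rot":[0,0,0],"claw":60},{"translation":[0,0,0],"delta_rot":[0,0,0],"claw":0},{"translation":[0,0,0],"delta_rot":[0,0,0],"claw":0},{"translation":[0,0,-0.02],"delta_rot":[0,0,0],"claw":0},{"translation":[0,0,-0.05],"delta_rot":[0,0,-0.1],"claw":0},{"translation":[0,0,-0.07],"delta_rot":[0,0,-0.24],"claw":0},{"translation":[0,0,-0.08],"delta_rot":[0,0,-0.38],"claw":0},{"translation":[0,0,-0.08],"delta_rot":[0,0,-0.5],"claw":0},{"translation":[0,0,-0.08],"delta_rot":[0,0,-0.5],"claw":0}]'
python3 - <<'E'
from h import *
go(.568,.0672,.25,.9)
p=env.grab_frame("wrist");c=np.array([.567,.067])
for t in(130,150,170):
    print("line",bar(p,.2985,c,(-.014,.014,-.01,.01),thr=t)[:2])
print("rib",bar(p,.247,c,(-.042,-.031,-.002,.009),thr=140)[:1])
im=cv2.cvtColor(rect(p,.247,c,.05,1000),cv2.COLOR_BGR2GRAY).astype(float)
a=np.linspace(-.05,.05,1000)
R=[]
for dx in np.arange(-.045,-.032,.001):
    r=im[np.argmin(abs(-a-dx))]; k=(-a>-.001)&(-a<.009); w=np.clip(r[k]-90,0,None); R.append((dx,(w*-a[k]).sum()/w.sum()))
R=np.array(R);f=np.polyfit(R[:,0],R[:,1],1);print("rib slope",-f[0],R[[0,-1]])
cv2.imwrite("pics/r5.png",np.hstack([rect(p,.2765,c,.05,400),rect(p,.247,c,.05,400)]))
E
```

```text
clock: 8.7
tool_pos: [0.5679, 0.0674, 0.3582]
eef_rot: [0.001, 0.953, 0.302, 0.002]
wrist_force: [0.5, -0.6, -0.9]
opening: 0.0855
pos [0.5679 0.0674 0.3582] head 0.614 q [-0.033  0.13   1.372 -0.     1.634 -0.647] open 0.08546090300743146 t 8.7 F [ 0.5 -0.6 -0.9] M [ 0.032 -0.066  0.009] tilt [ 4.8e-03 -6.0e-04 -1.0e+00]
shift [-0.0005 -0.0002  0.1082]
tool z turn -0.28582070735006093
line [(0.0689, array([0.5603, 0.0673]), array([ 3.7, 14.6])), (1.0425, array([0.5535, 0.0577]), array([1. , 2.1]))]
line [(0.0674, array([0.5602, 0.0673]), array([ 3.4, 14.5])), (1.0879, array([0.5534, 0.0576]), array([0.8, 1.8]))]
line [(0.069, array([0.5601, 0.0673]), array([ 3.1, 14.3])), (1.1465, array([0.5533, 0.0575]), array([0.7, 1.5]))]
rib [(0.0797, array([0.5304, 0.07  ]), array([ 4.5, 11. ]))]
rib slope 0.06779773417010257 [[-0.045       0.00353527]
 [-0.033       0.0027482 ]]
```

View pics/r5.png

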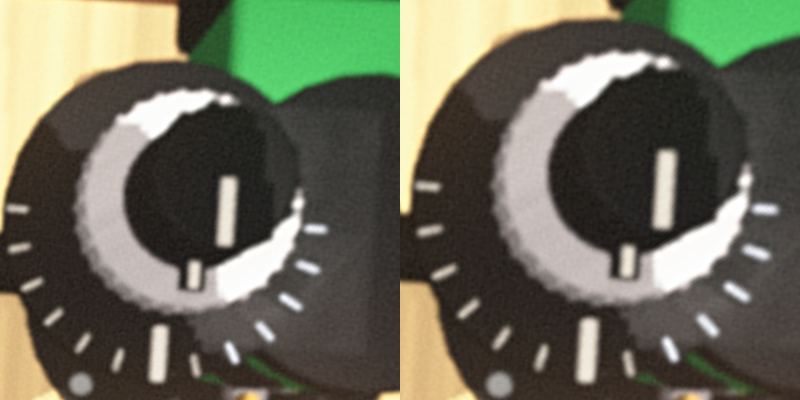

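```bash
python3 -m pendant '[{"translation":[0,0,0.02],"delta_rot":[0,0,-0.1],"claw":0},{"translation":[0,0,0.05],"delta_rot":[0,0,-0.2],"claw":0},{"translation":[0,0,0.08],"delta_rot":[0,0,-0.3],"claw":0},{"translation":[0,0,0.1],"delta_rot":[0,0,-0.3],"claw":0},{"translation":[0,0,0.108],"delta_rot":[0,0,-0.3],"claw":0},{"translation":[0,0,0.111],"delta_rot":[0,0,-0.3],"claw":30},{"translation":[0,0,0.112],"delta_rot":[0,0,-0.3],"claw":60},{"translation":[0,0,0.112],"delta_rot":[0,0,-0.3],"claw":60},{"translation":[0,0,0.112],"delta_rot":[0,0,-0.3],"claw":60},{"translation":[0,0,0.112],"delta_rot":[0,0,-0.3],"claw":60}]' 45
python3 -c "
from h import *
go(.568,.0674,.247,.9)
p=env.grab_frame('wrist');cv2.imwrite('pics/w6.png',p['frame'][120:,100:540])"
```

```text
clock: 9.75
tool_pos: [0.5687, 0.0673, 0.2466]
eef_rot: [0.001, 0.898, 0.44, 0.002]
wrist_force: [-0.8, 0.2, 0.5]
opening: 0.0655
pos [0.5687 0.0673 0.2466] head 0.912 q [-0.033  0.186  1.534 -0.     1.416 -0.945] open 0.0655258643690604 t 9.75 F [-0.8  0.2  0.5] M [0.056 0.002 0.021] tilt [ 5.5e-03 -6.0e-04 -1.0e+00]
shift [-0.0003 -0.0006 -0.0004]
tool z turn 0.01182369865901478
```

View pics/w6.png

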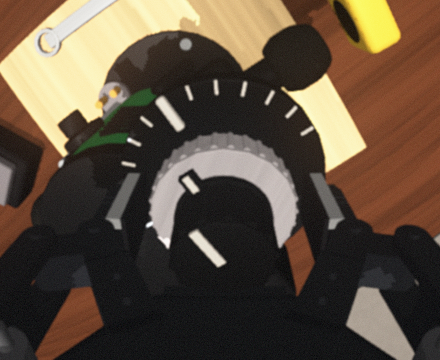

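```bash
python3 -m pendant '[{"translation":[0,0,0],"delta_rot":[0,0,0],"claw":90},{"translation":[0,0,0],"delta_rot":[0,0,0],"claw":120},{"translation":[0,0,0],"delta_rot":[0,0,0],"claw":120},{"translation":[0,0,0],"delta_rot":[0,0,0],"claw":120},{"translation":[0,0,0],"delta_rot":[0,0,0],"claw":120},{"translation":[0,0,0],"delta_rot":[0,0,0.05],"claw":120},{"translation":[0,0,0],"delta_rot":[0,0,0.1],"claw":120},{"translation":[0,0,0],"delta_rot":[0,0,0.15],"claw":120},{"translation":[0,0,0],"delta_rot":[0,0,0.2],"claw":120},{"translation":[0,0,0],"delta_rot":[0,0,0.2],"claw":120}]' 45
python3 -c "
from h import *
go(.568,.0674,.247,.9)
p=env.grab_frame('wrist');c=np.array([.567,.067])
print(bar(p,.2985,c,(-.014,.014,-.01,.01),thr=150)[:1])
for i in range(3):
  env.grab_frame('top');print(np.round(env.read_state()['wrist_torque'],3))"
```

```text
clock: 10.8
tool_pos: [0.5683, 0.067, 0.247]
eef_rot: [0.001, 0.937, 0.348, 0.002]
wrist_force: [-3.7, -2.2, 5.1]
opening: 0.0547
pos [0.5683 0.067  0.247 ] head 0.711 q [-3.300e-02  1.860e-01  1.533e+00 -1.000e-03  1.418e+00 -7.440e-01] open 0.05465773405659758 t 10.8 F [-3.7 -2.2  5.1] M [-0.36   0.634 -0.078] tilt [ 0.0049 -0.0013 -1.    ]
shift [-0.     -0.0005  0.    ]
tool z turn -0.1891057683176962
[(0.0659, array([0.5606, 0.0669]), array([ 3.4, 15.2]))]
[-0.322  0.647 -0.162]
[-0.335  0.655 -0.164]
[-0.372  0.713 -0.1  ]
```

```bash
python3 -m pendant '[{"translation":[0,0,0],"delta_rot":[0,0,0.015],"claw":120},{"translation":[0,0,0],"delta_rot":[0,0,0.03],"claw":120},{"translation":[0,0,0],"delta_rot":[0,0,0.045],"claw":120},{"translation":[0,0,0],"delta_rot":[0,0,0.06],"claw":120},{"translation":[0,0,0],"delta_rot":[0,0,0.075],"claw":120},{"translation":[0,0,0],"delta_rot":[0,0,0.09],"claw":120},{"translation":[0,0,0],"delta_rot":[0,0,0.105],"claw":120},{"translation":[0,0,0],"delta_rot":[0,0,0.12],"claw":120},{"translation":[0,0,0],"delta_rot":[0,0,0.135],"claw":120},{"translation":[0,0,0],"delta_rot":[0,0,0.15],"claw":120}]'
cat > chk.py <<'E'
from h import *
go(.568,.0674,.247,.9)
p=env.grab_frame('wrist');c=np.array([.567,.067])
print("line",[bar(p,.2985,c,(-.014,.014,-.01,.01),thr=t)[0][0] for t in(130,150,170)])
print("M",np.round(env.read_state()['wrist_torque'],3),"t6",env.read_state()['joint_efforts'][5])
E
python3 chk.py
```

```text
clock: 12.0
tool_pos: [0.5683, 0.067, 0.2471]
eef_rot: [0.001, 0.961, 0.276, 0.002]
wrist_force: [-3.3, -2.0, 4.0]
opening: 0.0543
pos [0.5683 0.067  0.2471] head 0.56 q [-3.300e-02  1.860e-01  1.533e+00 -1.000e-03  1.418e+00 -5.930e-01] open 0.05430648889128797 t 12.0 F [-3.3 -2.   4. ] M [-0.308  0.575  0.09 ] tilt [ 0.0048 -0.0013 -1.    ]
shift [-0.     -0.0005  0.0001]
tool z turn -0.33979790636855345
line [0.0699, 0.0682, 0.0679]
M [-0.281  0.588 -0.028] t6 0.035885696997866035
```

```bash
python3 -m pendant '[{"translation":[0,0,0],"delta_rot":[0,0,0.007],"claw":120},{"translation":[0,0,0],"delta_rot":[0,0,0.014],"claw":120},{"translation":[0,0,0],"delta_rot":[0,0,0.021],"claw":120},{"translation":[0,0,0],"delta_rot":[0,0,0.028],"claw":120},{"translation":[0,0,0],"delta_rot":[0,0,0.035],"claw":120},{"translation":[0,0,0],"delta_rot":[0,0,0.042],"claw":120},{"translation":[0,0,0],"delta_rot":[0,0,0.049],"claw":120},{"translation":[0,0,0],"delta_rot":[0,0,0.056],"claw":120},{"translation":[0,0,0],"delta_rot":[0,0,0.063],"claw":120},{"translation":[0,0,0],"delta_rot":[0,0,0.07],"claw":120}]'
python3 chk.py
```

```text
clock: 13.05
tool_pos: [0.5682, 0.067, 0.247]
eef_rot: [0.001, 0.97, 0.242, 0.002]
wrist_force: [-3.3, -1.5, 3.8]
opening: 0.0546
pos [0.5682 0.067  0.247 ] head 0.489 q [-3.300e-02  1.860e-01  1.533e+00 -1.000e-03  1.418e+00 -5.220e-01] open 0.05458373141012926 t 13.05 F [-3.3 -1.5  3.8] M [-0.325  0.566  0.11 ] tilt [ 0.0047 -0.0013 -1.    ]
shift [-0.     -0.0005  0.    ]
tool z turn -0.4107526204352556
line [0.0702, 0.0691, 0.0683]
M [-0.221  0.561  0.   ] t6 0.06446372251957655
```

```bash
python3 -m pendant '[{"translation":[0,0,0],"delta_rot":[0,0,0.007],"claw":120},{"translation":[0,0,0],"delta_rot":[0,0,0.014],"claw":120},{"translation":[0,0,0],"delta_rot":[0,0,0.021],"claw":120},{"translation":[0,0,0],"delta_rot":[0,0,0.028],"claw":120},{"translation":[0,0,0],"delta_rot":[0,0,0.035],"claw":120},{"translation":[0,0,0],"delta_rot":[0,0,0.042],"claw":120},{"translation":[0,0,0],"delta_rot":[0,0,0.049],"claw":120},{"translation":[0,0,0],"delta_rot":[0,0,0.056],"claw":120},{"translation":[0,0,0],"delta_rot":[0,0,0.063],"claw":120},{"translation":[0,0,0],"delta_rot":[0,0,0.07],"claw":120}]'
python3 chk.py
```

```text
clock: 14.1
tool_pos: [0.5682, 0.067, 0.2471]
eef_rot: [0.001, 0.978, 0.208, 0.002]
wrist_force: [-3.6, -2.3, 3.9]
opening: 0.0544
pos [0.5682 0.067  0.2471] head 0.418 q [-3.300e-02  1.860e-01  1.533e+00 -1.000e-03  1.418e+00 -4.510e-01] open 0.054403522100020564 t 14.1 F [-3.6 -2.3  3.9] M [-0.336  0.606  0.151] tilt [ 0.0047 -0.0013 -1.    ]
shift [-0.0001 -0.0004  0.0001]
tool z turn -0.4815282579579465
line [0.069, 0.0681, 0.0677]
M [-0.342  0.586 -0.014] t6 0.06495807319879532
```

```bash
python3 -c "
from h import *
M=[]
for i in range(6): env.grab_frame('top');M.append(env.read_state()['wrist_torque'][2])
print(np.round(M,3))"
```

```text
[-0.053 -0.021 -0.046 -0.042 -0.056 -0.063]
```

```bash
python3 -m pendant '[{"translation":[0,0,0],"delta_rot":[0,0,0.007],"claw":120},{"translation":[0,0,0],"delta_rot":[0,0,0.014],"claw":120},{"translation":[0,0,0],"delta_rot":[0,0,0.021],"claw":120},{"translation":[0,0,0],"delta_rot":[0,0,0.028],"claw":120},{"translation":[0,0,0],"delta_rot":[0,0,0.035],"claw":120},{"translation":[0,0,0],"delta_rot":[0,0,0.042],"claw":120},{"translation":[0,0,0],"delta_rot":[0,0,0.049],"claw":120},{"translation":[0,0,0],"delta_rot":[0,0,0.056],"claw":120},{"translation":[0,0,0],"delta_rot":[0,0,0.063],"claw":120},{"translation":[0,0,0],"delta_rot":[0,0,0.07],"claw":120}]'
python3 chk.py
```

```text
clock: 15.45
tool_pos: [0.5682, 0.067, 0.247]
eef_rot: [0.001, 0.985, 0.173, 0.002]
wrist_force: [-3.7, -0.6, 4.3]
opening: 0.0542
pos [0.5682 0.067  0.247 ] head 0.348 q [-3.300e-02  1.860e-01  1.533e+00 -1.000e-03  1.418e+00 -3.810e-01] open 0.054236937243096806 t 15.45 F [-3.7 -0.6  4.3] M [-0.236  0.633  0.098] tilt [ 0.0046 -0.0012 -1.    ]
shift [-0.0001 -0.0005  0.    ]
tool z turn -0.5517945008941805
line [0.0675, 0.0689, 0.0672]
M [-0.266  0.602  0.005] t6 0.06455451948568225
```

Ring turned about 0.56 rad, still only drag.

```bash
python3 -m pendant '[{"translation":[0,0,0],"delta_rot":[0,0,0.007],"claw":120},{"translation":[0,0,0],"delta_rot":[0,0,0.014],"claw":120},{"translation":[0,0,0],"delta_rot":[0,0,0.021],"claw":120},{"translation":[0,0,0],"delta_rot":[0,0,0.028],"claw":120},{"translation":[0,0,0],"delta_rot":[0,0,0.035],"claw":120},{"translation":[0,0,0],"delta_rot":[0,0,0.042],"claw":120},{"translation":[0,0,0],"delta_rot":[0,0,0.049],"claw":120},{"translation":[0,0,0],"delta_rot":[0,0,0.056],"claw":120},{"translation":[0,0,0],"delta_rot":[0,0,0.063],"claw":120},{"translation":[0,0,0],"delta_rot":[0,0,0.07],"claw":120}]'
python3 chk.py
```

```text
clock: 16.5
tool_pos: [0.5682, 0.067, 0.2471]
eef_rot: [0.001, 0.99, 0.138, 0.002]
wrist_force: [-3.2, -1.2, 5.9]
opening: 0.0548
pos [0.5682 0.067  0.2471] head 0.277 q [-3.300e-02  1.860e-01  1.533e+00 -1.000e-03  1.418e+00 -3.100e-01] open 0.05476663613768929 t 16.5 F [-3.2 -1.2  5.9] M [-0.284  0.636  0.116] tilt [ 0.0047 -0.0012 -1.    ]
shift [-0.0001 -0.0005  0.0001]
tool z turn -0.6226471773983482
line [0.0692, 0.0687, 0.0683]
M [-0.238  0.627 -0.036] t6 0.06480420241132379
```

```bash
python3 -m pendant '[{"translation":[0,0,0],"delta_rot":[0,0,0.007],"claw":120},{"translation":[0,0,0],"delta_rot":[0,0,0.014],"claw":120},{"translation":[0,0,0],"delta_rot":[0,0,0.021],"claw":120},{"translation":[0,0,0],"delta_rot":[0,0,0.028],"claw":120},{"translation":[0,0,0],"delta_rot":[0,0,0.035],"claw":120},{"translation":[0,0,0],"delta_rot":[0,0,0.042],"claw":120},{"translation":[0,0,0],"delta_rot":[0,0,0.049],"claw":120},{"translation":[0,0,0],"delta_rot":[0,0,0.056],"claw":120},{"translation":[0,0,0],"delta_rot":[0,0,0.063],"claw":120},{"translation":[0,0,0],"delta_rot":[0,0,0.07],"claw":120}]'
python3 chk.py
```

```text
clock: 17.55
tool_pos: [0.5682, 0.067, 0.247]
eef_rot: [0.001, 0.995, 0.103, 0.002]
wrist_force: [-3.5, -1.5, 3.5]
opening: 0.0543
pos [0.5682 0.067  0.247 ] head 0.207 q [-3.300e-02  1.860e-01  1.533e+00 -1.000e-03  1.418e+00 -2.400e-01] open 0.05431889588368256 t 17.55 F [-3.5 -1.5  3.5] M [-0.287  0.713  0.113] tilt [ 0.0046 -0.0012 -1.    ]
shift [-0.0001 -0.0004  0.    ]
tool z turn -0.6934547728690275
line [0.068, 0.068, 0.0684]
M [-0.28   0.625  0.03 ] t6 0.06978689460083842
```

```bash
python3 -m pendant '[{"translation":[0,0,0],"delta_rot":[0,0,0.007],"claw":120},{"translation":[0,0,0],"delta_rot":[0,0,0.014],"claw":120},{"translation":[0,0,0],"delta_rot":[0,0,0.021],"claw":120},{"translation":[0,0,0],"delta_rot":[0,0,0.028],"claw":120},{"translation":[0,0,0],"delta_rot":[0,0,0.035],"claw":120},{"translation":[0,0,0],"delta_rot":[0,0,0.042],"claw":120},{"translation":[0,0,0],"delta_rot":[0,0,0.049],"claw":120},{"translation":[0,0,0],"delta_rot":[0,0,0.056],"claw":120},{"translation":[0,0,0],"delta_rot":[0,0,0.063],"claw":120},{"translation":[0,0,0],"delta_rot":[0,0,0.07],"claw":120}]'
python3 chk.py
```

```text
clock: 18.6
tool_pos: [0.5682, 0.0671, 0.247]
eef_rot: [0.001, 0.998, 0.068, 0.002]
wrist_force: [-3.4, -1.1, 4.2]
opening: 0.0546
pos [0.5682 0.0671 0.247 ] head 0.136 q [-3.300e-02  1.860e-01  1.533e+00 -1.000e-03  1.418e+00 -1.690e-01] open 0.054614671642046045 t 18.6 F [-3.4 -1.1  4.2] M [-0.199  0.683  0.502] tilt [ 0.0047 -0.001  -1.    ]
shift [-0.0002 -0.0003  0.    ]
tool z turn -0.7638124255479024
line [0.0681, 0.0692, 0.0686]
M [-0.155  0.707  0.29 ] t6 0.3904676344245672
```

```bash
python3 -m pendant '[{"translation":[0,0,0],"delta_rot":[0,0,0],"claw":80},{"translation":[0,0,0],"delta_rot":[0,0,0],"claw":40},{"translation":[0,0,0],"delta_rot":[0,0,0],"claw":0},{"translation":[0,0,0],"delta_rot":[0,0,0],"claw":0},{"translation":[0,0,-0.01],"delta_rot":[0,0,0],"claw":0},{"translation":[0,0,-0.04],"delta_rot":[0,0,0],"claw":0},{"translation":[0,0,-0.08],"delta_rot":[0,0,-0.14],"claw":0},{"translation":[0,0,-0.11],"delta_rot":[0,0,-0.28],"claw":0},{"translation":[0,0,-0.112],"delta_rot":[0,0,-0.42],"claw":0},{"translation":[0,0,-0.112],"delta_rot":[0,0,-0.48],"claw":0}]'
python3 chk.py
python3 - <<'E'
from h import *
p=env.grab_frame("wrist");c=np.array([.567,.067])
im=cv2.cvtColor(rect(p,.247,c,.05,1000),cv2.COLOR_BGR2GRAY).astype(float)
a=np.linspace(-.05,.05,1000)
R=[]
for dx in np.arange(-.045,-.032,.001):
    r=im[np.argmin(abs(-a-dx))]; k=(-a>-.001)&(-a<.009); w=np.clip(r[k]-90,0,None); R.append((dx,(w*-a[k]).sum()/w.sum()))
print("rib slope",-np.polyfit(*np.array(R).T,1)[0])
cv2.imwrite("pics/r7.png",np.hstack([rect(p,.2765,c,.05,400),rect(p,.247,c,.05,400)]))
E
```

```text
clock: 19.65
tool_pos: [0.5688, 0.0673, 0.3625]
eef_rot: [0.002, 0.952, 0.305, 0.005]
wrist_force: [-0.2, 0.9, -0.4]
opening: 0.0854
pos [0.5688 0.0673 0.3625] head 0.62 q [-3.300e-02  1.270e-01  1.367e+00 -1.000e-03  1.637e+00 -6.530e-01] open 0.08543010173861842 t 19.65 F [-0.2  0.9 -0.4] M [-0.026  0.05  -0.073] tilt [ 0.0105 -0.0011 -0.9999]
shift [-0.0015 -0.0014  0.1155]
tool z turn -0.2803311410937721
line [0.0624, 0.0642, 0.0631]
M [-0.02  -0.018 -0.007] t6 -0.22204911801964045
rib slope 0.07119166789540282
```

View pics/r7.png

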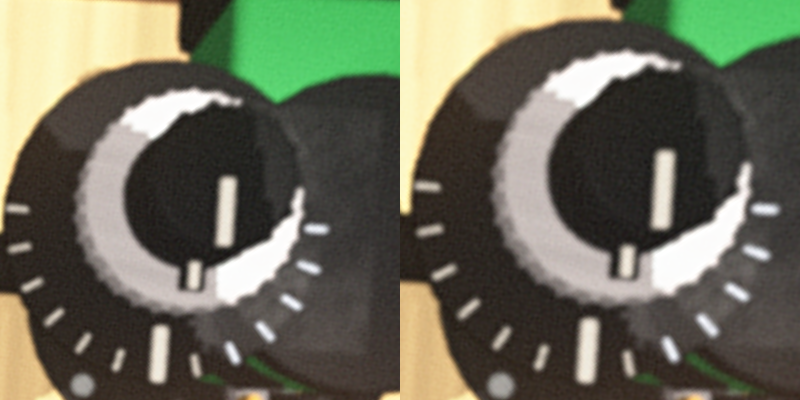

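```bash
python3 -c "
from h import *
print(env.close_job())"
```

```text
the job is handed in; nothing more can be done
None
```

I turned the depth knob about 0.7 rad clockwise to the index rib with the lock ring still slack. Then I tightened the ring clockwise about 0.77 rad until its torque jumped, let go and raised the arm clear. I handed the job in at about 20 s.

**Pointer:** With the ring still slack, the last look after releasing the knob put the knob line at 0.068 rad and the rib at 0.068 rad. After tightening, the line read 0.063 rad and the rib 0.071 rad. That is within about 0.01 rad, roughly my measuring noise, and in the picture the pointer stands at the rib.

**Ring torque:** It stayed at about 0.1 N m of drag until the last 0.07 rad step, then jumped. It read 0.50 N m while still moving and 0.29 N m just after. The first reading is above the 0.45 N m at which the ring can drag the knob. The sensor is noisy, though, and the line angle stayed at 0.068 rad while I still held the ring, so I saw no drag on the knob. I did not test the ring's tightness again after letting go.

**Other items:** The arm stayed clear of the spanner, tape measure and spare battery on every move. I did not measure their positions again at the end.

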